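# Lay a speaker on its back for a driver change

## Task

The taller of the two speakers is due for a driver change: push it over from its front so that it falls onto its back on the mat, drivers facing up, then push it along the mat until its top end is up square against the wooden batten at the far edge. Only push it, never lift or carry it, and leave the short speaker and the other things where they are.

Things in the scene. Friction and masses are not known exactly. Their poses are not given: they have to be found in the camera images.
- tall_speaker: tall bookshelf speaker: closed dark wood box 85 deep x 100 wide x 150 tall, 0.5-0.8 kg, flat black front with two round drivers, small above large. Starts standing loose on the mat, front to the robot. Origin: centre of underside; z: underside to top; x: front to back (front at -42.5 mm); y: width. Pushed near its top it tips over its lower back edge, falling by itself past 30 degrees; pushed low it slides
- tall_speaker_center (a point): centre of the tall speaker's box, 75 mm above its underside
- tall_speaker_top (a point): centre of the tall speaker's top face, 150 mm from its underside
- mat: fixed green service mat 420 (x) x 620 (y), 4 mm thick, lying on the bench; origin at the centre of its underside, x points away from the robot towards the batten. It differs in place and yaw from run to run
- stop_face (a point): fixed wooden batten across the far edge of the mat: 22 thick (x) x 600 long (y), its top 30 mm above the bench. This point is the middle of its face towards the robot, 187.5 mm from the mat's origin along the mat's x, 17 mm above the bench; axes as the mat's
- short_speaker_center (a point): centre of the short bookshelf speaker, a bystander: dark wood box 85 deep x 100 wide x 100 tall with one driver, standing on the mat beside the tall one (either side)
- screw_jar_c (a point): centre of a small screw jar, diameter 36, height 42, standing on the mat between the two speakers; bystander
- spare_driver_c (a point): centre of a spare loudspeaker driver, diameter 62, height 36, on the mat near its right (-y) edge; bystander
- screwdriver_grip (a point): handle of a 170 mm screwdriver lying on the mat near its left (+y) edge; bystander
- spray_can_c (a point): centre of a spray can, diameter 52, height 150, on the bench left of the mat; bystander
- tape_roll_c (a point): centre of a tape roll, diameter 68, height 19, lying on the mat near its right (-y) edge, farther back; bystander
- meter_c (a point): centre of a multimeter 140 x 72 x 30 lying on the bench right of the mat; bystander
- parts_bin_c (a point): centre of an open bin 140 x 100 x 60 on the bench left of the mat; bystander
Not all that is in view belongs to the job. What is shaped like the tall_speaker but green or white is not meant.

How it is judged:
By the outcome, as a careful person would: the job done as asked, in the order asked, and still so for the second after the job is handed in, with the robot touching nothing.
It also fails if it takes over 51 s, if anything falls off the work surface, if the arm or the gripper's body presses on something with over 40 N, if the wrist force passes 120 N, or if a joint passes its speed limit or range.

## Robot

A 7-joint arm with a two-finger parallel gripper is mounted at the origin on the work surface. World frame = base frame: x ahead of the robot, y to its left, z up, the work surface at z = 0. Lengths are in m, angles in rad, forces in N, time in s.
With the tool pointing down it reaches from about 0.4 to 0.875 m from the base axis. Payload 19.3 kg.
Tool frame: the origin (TCP) lies midway between the tips of the shut fingers; the grasp point (between the pads) lies 19 mm behind it; z points along the fingers, y is the direction in which the jaws open and shut (so a half turn about z gives the same grasp; the last joint's range is limited). The gripper opens to 85 mm and grips with 20 to 120 N. Pads are 22 mm wide; open, the fingers measure 114 mm over their backs; the gripper's body (76 mm by 85 mm) begins 54 mm behind the grasp point. The pads swing forward as they close: fully open they stand 13 mm farther back than shut.
Start: joints at [-1.317, 0.521, -0.036, 1.599, 0.021, 1.021, -0.113], TCP at [0.199, 0.593, 0.231] pointing down, gripper open.
Joint ranges: [-2.91, 2.91], [-0.3, 2.13], [-1.5, 1.42], [0.17, 2.43], [-1.26, 4.41], [0.16, 1.93], [-2.52, 2.52]. Speed limits (rad/s): [1.89, 1.89, 2.39, 2.39, 3.01, 3.01, 3.01].

## Interface

Orientations are given as [roll, pitch, yaw] about the fixed x, y, z axes, in that order (R = Rz(yaw) Ry(pitch) Rx(roll)).
In Python, from cell import * gives the robot as it stands.
- The arm moves only by the tool arm_command, never from a script. Its arguments are lists of equal length, an entry for each row: "offset": the shift along the tool's x, y, z in mm, a list of three; "rot": the turn, a rotation vector about the tool's x, y, z in rad, a list of three; "fingers": the opening, from -1 (shut) to 1 (fully open). A call has exactly 10 rows; each row shifts and turns the commanded pose from where the row before left it, along the tool's axes as they then stand; what a row does not reach is not made up. A row lasts 1/10 s, in which the tool goes at most 50 mm and 8.59 degrees, less where a joint would pass 70% of its speed; a pose out of reach is approached as far as the arm can. A call with a gripper value outside its range is refused whole. The fingers move at their own pace and stop on an object; "newtons" is the grip in N (left out, the last holds). Time passes only in rows, so rows that do not move let the fingers close, or fill a call up. It gives the time, the measured TCP pose, the force and the opening at its end, in the units of the state.
- read_state(): the state, without advancing time (a new reading comes with each control period).
- get_image(name): name is "side" or "top"; returns a dict with "frame" (400x640x3 uint8, red, green, blue), "mtx" (3x3 intrinsics, pixels), "camera_from_world" (4x4, takes a point from world to camera coordinates). Camera axes: x right, y up, looking along -z (the intrinsics and any distortion apply to the point x, -y, -z); pixel columns grow to the right and rows downward; lengths in m; the calibration is good to about 2 mm. A picture is of the moment at which its call begins. There is no depth.
- finish_job(): hands the job in, once; it reports no verdict.
The state is a dict: "time": time; "joints": joint angles; "qd": joint speeds; "joint_torque": joint torques, N m; "ee_pos": TCP position; "orientation": TCP orientation; "wrist_force": force on the tool from outside, world axes, zero at the start; "moment": the same for the moment, N m; "finger_gap": opening from 0.0 (shut) to 1.0 (fully open).
Only numpy, scipy, OpenCV 4.12 (cv2) and the standard library are available. Lean on these libraries where they do the work, as an engineer would, in place of code of your own. Each camera call takes 0.05 s, during which the arm holds its last target. There are 200 camera calls.

## Working session

There is one attempt and no reset: what is moved stays moved. The work goes in short steps, Python scripts to look and compute and a tool call to move; the robot and the scene stay as the last step left them, time stands still between calls to the robot, and variables do not carry over. Pictures are saved under pics/ and viewed, about 8 in all and at most 12, crops included, and the job is handed in when it is done.

Besides the shell and the picture viewer there is one more tool, called after "Call:" as name(argument=value, ...) on one line, values as JSON. arm_command: Moves the arm, as the interface text tells. Its arguments: {"type":"object","properties":{"offset":{"type":"array"},"rot":{"type":"array"},"fingers":{"type":"array"},"newtons":{"type":"number"}},"required":["offset","rot","fingers"]}

```bash
mkdir -p pics; ls
python3 - <<'E'
from cell import *
import cv2,numpy as np
s=read_state();print({k:np.round(v,3) for k,v in s.items()})
for n in("side","top"):
    d=get_image(n);cv2.imwrite(f"pics/{n}0.png",d["frame"][:,:,::-1]);print(n,d["mtx"],np.round(d["camera_from_world"],4),[k for k in d])
E
```

```text
pics
{'time': np.float64(0.0), 'joints': array([-1.317,  0.522, -0.036,  1.6  ,  0.021,  1.021, -0.113]), 'qd': array([ 0.   ,  0.002, -0.   , -0.001,  0.   , -0.001, -0.   ]), 'joint_torque': array([ 0.0000e+00, -9.2709e+01,  1.9800e+00, -3.6996e+01,  1.8000e-02,
        8.0000e-03,  0.0000e+00]), 'ee_pos': array([0.199, 0.592, 0.231]), 'orientation': array([-3.14 ,  0.   ,  2.818]), 'wrist_force': array([-0.903,  0.597, -0.724]), 'moment': array([-0.01 ,  0.025, -0.021]), 'finger_gap': np.float64(0.999)}
side [[392.90954547   0.         322.54416225]
 [  0.         392.90954547 193.78369279]
 [  0.           0.           1.        ]] [[ 0.7762 -0.6301 -0.0224 -0.3907]
 [ 0.409   0.4762  0.7784 -0.2901]
 [-0.4799 -0.6134  0.6273 -0.9852]
 [ 0.      0.      0.      1.    ]] ['frame', 'mtx', 'camera_from_world']
top [[439.89806568   0.         328.09701465]
 [  0.         439.89806568 197.27097763]
 [  0.           0.           1.        ]] [[ 0.082  -0.9966 -0.0016 -0.0223]
 [ 0.9757  0.0799  0.2038 -0.5191]
 [-0.203  -0.0183  0.979  -1.3342]
 [ 0.      0.      0.      1.    ]] ['frame', 'mtx', 'camera_from_world']
```

View pics/side0.png

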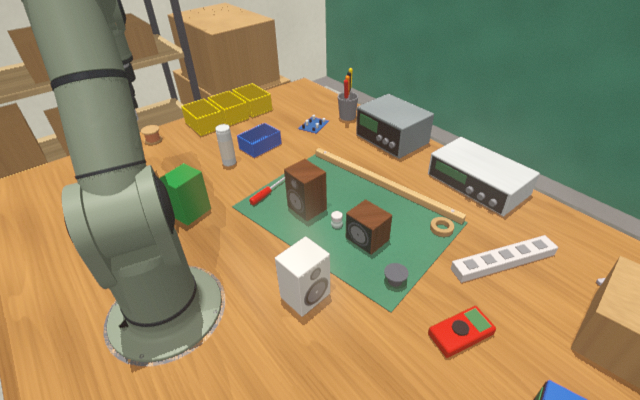

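View pics/top0.png

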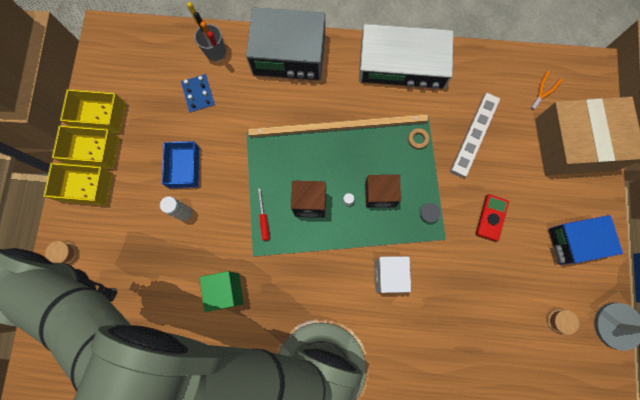

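The side view shows the tall speaker (two drivers) at about (305,190), with the short one at (368,227) and the jar between them at (337,219). In the top view the tall one's top is at (309,195), the short one's at (383,190), and the batten runs from (249,132) to (428,120).

```bash
cat > h.py <<'E'
from cell import *
import cv2,numpy as np
def cast(d,uv,z):
    uv=np.atleast_2d(uv).astype(float);K=d["mtx"];T=d["camera_from_world"]
    r=np.c_[(uv[:,0]-K[0,2])/K[0,0],-(uv[:,1]-K[1,2])/K[1,1],-np.ones(len(uv))]@T[:3,:3]
    c=-T[:3,:3].T@T[:3,3]
    return c+r*((z-c[2])/r[:,2])[:,None]
def proj(d,p):
    q=np.atleast_2d(p)@d["camera_from_world"][:3,:3].T+d["camera_from_world"][:3,3]
    K=d["mtx"];return np.c_[K[0,2]+K[0,0]*q[:,0]/-q[:,2],K[1,2]+K[1,1]*-q[:,1]/-q[:,2]]
def biggest(m,roi=None):
    if roi: 
        k=np.zeros_like(m);a,b,c,e=roi;k[b:e,a:c]=m[b:e,a:c];m=k
    cs=cv2.findContours(m,cv2.RETR_EXTERNAL,cv2.CHAIN_APPROX_NONE)[0]
    return max(cs,key=cv2.contourArea)
def rect(d,c,z):
    w=cast(d,c[:,0,:],z)[:,:2]
    (x,y),(a,b),t=cv2.minAreaRect((w*1000).astype(np.float32));return np.round([x,y,a,b,t],1)
E
python3 - <<'E'
from h import *
d=get_image("top");hsv=cv2.cvtColor(d["frame"],cv2.COLOR_RGB2HSV)
for p in [(309,190),(383,182),(309,213),(340,240),(290,130),(349,199)]: print(p,hsv[p[1],p[0]])
mat=cv2.inRange(hsv,(50,60,40),(90,255,255));c=biggest(mat,(240,110,460,265))
print("mat",rect(d,cv2.convexHull(c),.004),cast(d,cv2.approxPolyDP(cv2.convexHull(c),6,True)[:,0],.004).round(3).tolist())
br=cv2.inRange(hsv,(0,60,35),(14,255,140))
for n,roi,z in(("tall",(280,170,335,225),.154),("short",(355,165,410,215),.104)):
    c=biggest(br,roi);print(n,rect(d,c,z),cv2.boundingRect(c))
im=cv2.resize(d["frame"][105:265,235:455],None,fx=3.5,fy=3.5,interpolation=cv2.INTER_CUBIC)
cv2.imwrite("pics/c1.png",im[:,:,::-1])
E
```

```text
(309, 190) [ 11 158 100]
(383, 182) [ 10 152 104]
(309, 213) [90 17 45]
(340, 240) [ 74 112 130]
(290, 130) [ 18 123 222]
(349, 199) [110   7 225]
mat [577.4 -24.5 416.1 616.9   9.6] [[0.82, -0.295, 0.004], [0.424, -0.36, 0.004], [0.323, 0.244, 0.004], [0.731, 0.312, 0.004]]
tall [497.6  76.9  89.6  98.6   1.3] (291, 181, 35, 32)
short [ 543.7 -144.5   96.8  101.9    4.7] (366, 175, 34, 32)
```

View pics/c1.png

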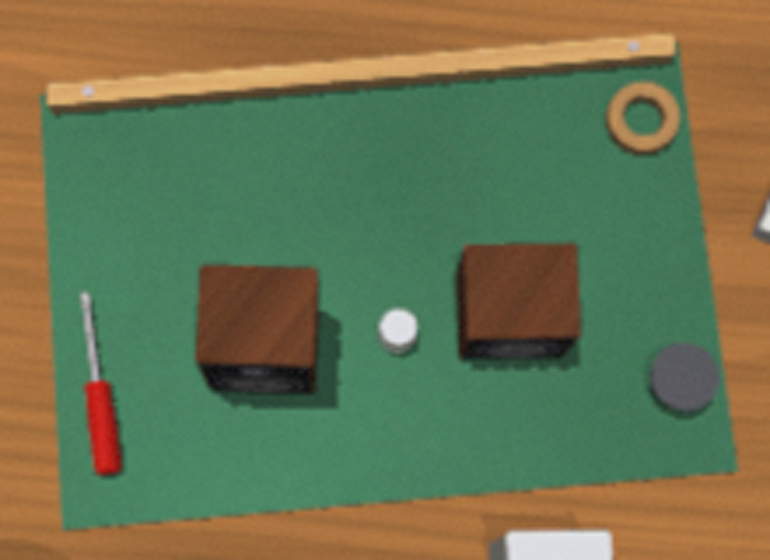

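Crop: the tall speaker's top face spans (201,266) to (316,364), with its drivers towards the robot. The way to the batten is clear. Next I refine the yaws with edge line fits.

Run:
```python
from h import *
ims=[get_image("top") for _ in range(2)];d=ims[0]
f=d["frame"].astype(float)
def fit(ch,cols,r0,r1,z,n,axis=0):
    P=[]
    for c in cols:
        p=ch[r0:r1,c] if axis==0 else ch[c,r0:r1]
        g=np.abs(np.diff(p));k=g.argmax();w=g[max(k-1,0):k+2];s=(np.arange(max(k-1,0),max(k-1,0)+len(w))*w).sum()/w.sum()+r0+.5
        P.append((c,s) if axis==0 else (s,c))
    W=cast(d,np.array(P,float),z)[:,:2].astype(np.float32)
    vx,vy,x,y=cv2.fitLine(W,cv2.DIST_HUBER,0,.001,.001)[:,0] if False else cv2.fitLine(W,cv2.DIST_HUBER,0,.001,.001).ravel()
    print(n,"mid",W.mean(0).round(4),"dir deg",round(np.degrees(np.arctan2(vy,vx))%180,2))
R=f[:,:,0]; H=cv2.cvtColor(d["frame"],cv2.COLOR_RGB2HSV)
S=R-f[:,:,1]
fit(S,range(295,323),204,214,.154,"tall front top edge")
fit(S,range(295,323),174,188,.154,"tall back top edge")
fit(S,range(186,206),284,298,.154,"tall left",1)
fit(S,range(186,206),318,333,.154,"tall right",1)
fit(S,range(370,396),196,206,.104,"short front")
# batten: front top edge z=.030, wood -> green
fit(S,range(260,420),120,145,.015,"batten S-edge (z~.015)")
fit(S,range(260,430),230,262,.004,"mat near edge")
fit(S,range(160,235),238,258,.004,"mat left",1)
fit(S,range(160,235),425,452,.004,"mat right",1)
```

```text
tall front top edge mid [0.4596 0.0723] dir deg 92.65
tall back top edge mid [0.5439 0.08  ] dir deg 92.91
tall left mid [0.4948 0.1272] dir deg 2.72
tall right mid [0.503  0.0273] dir deg 2.3
short front mid [ 0.5098 -0.146 ] dir deg 95.63
batten S-edge (z~.015) mid [0.7581 0.0014] dir deg 99.63
mat near edge mid [ 0.3706 -0.0447] dir deg 99.64
mat left mid [0.5101 0.2782] dir deg 9.65
mat right mid [ 0.5608 -0.3413] dir deg 9.63
```

Call:
arm_command(offset=[[-19,-21,0],[-19,-21,0],[-19,-21,0],[-19,-21,0],[-19,-21,0],[-19,-21,0],[-19,-21,0],[-19,-21,0],[-19,-21,0],[-19,-21,0]], rot=[[0,0,0],[0,0,0],[0,0,0],[0,0,0],[0,0,0],[0,0,0],[0,0,0],[0,0,0],[0,0,0],[0,0,0]], fingers=[0.2,0.2,0.2,0.2,0.2,0.2,0.2,0.2,0.2,0.2])

```text
time: 1.25
ee_pos: [0.3125, 0.3319, 0.2314]
orientation: [3.141, 0.0, 2.818]
wrist_force: [1.0, -0.2, -0.2]
finger_gap: 0.603
```

Call:
arm_command(offset=[[-19,-21,0],[-19,-21,0],[-19,-21,0],[-19,-21,0],[-19,-21,0],[-19,-21,0],[-19,-21,0],[-19,-21,0],[-19,-21,0],[-18,-21,0]], rot=[[0,0,0],[0,0,0],[0,0,0],[0,0,0],[0,0,0],[0,0,0],[0,0,0],[0,0,0],[0,0,0],[0,0,0]], fingers=[0.2,0.2,0.2,0.2,0.2,0.2,0.2,0.2,0.2,0.2])

```text
time: 2.25
ee_pos: [0.4249, 0.0726, 0.2314]
orientation: [3.141, 0.0, 2.818]
wrist_force: [1.3, 0.1, -0.1]
finger_gap: 0.598
```

Call:
arm_command(offset=[[0,0,0],[0,0,0],[0,0,0],[0,0,0],[0,0,0],[0,0,0],[0,0,0],[0,0,0],[0,0,0],[0,0,0]], rot=[[0,0,-0.037],[0,0,-0.037],[0,0,-0.037],[0,0,-0.037],[0,0,-0.037],[0,0,-0.037],[0,0,-0.037],[0,0,-0.037],[0,0,-0.037],[0,0,-0.037]], fingers=[0.2,0.2,0.2,0.2,0.2,0.2,0.2,0.2,0.2,0.2])

```text
time: 3.25
ee_pos: [0.4245, 0.0737, 0.2314]
orientation: [-3.142, 0.0, -3.094]
wrist_force: [-0.3, 0.0, -0.7]
finger_gap: 0.6
```

Call:
arm_command(offset=[[0,0,11],[0,0,10],[0,0,10],[0,0,10],[0,0,10],[0,0,10],[0,0,10],[0,0,10],[0,0,10],[0,0,10]], rot=[[0,0,0],[0,0,0],[0,0,0],[0,0,0],[0,0,0],[0,0,0],[0,0,0],[0,0,0],[0,0,0],[0,0,0]], fingers=[0.2,0.2,0.2,0.2,0.2,0.2,0.2,0.2,0.2,0.2])

```text
time: 4.25
ee_pos: [0.4245, 0.0737, 0.1295]
orientation: [-3.142, 0.0, -3.095]
wrist_force: [0.3, 0.3, -0.1]
finger_gap: 0.601
```

Call:
arm_command(offset=[[-5,0,0],[-5,0,0],[-4,0,0],[-4,0,0],[-4,0,0],[-4,0,0],[-4,0,0],[-4,0,0],[-4,0,0],[-4,0,0]], rot=[[0,0,0],[0,0,0],[0,0,0],[0,0,0],[0,0,0],[0,0,0],[0,0,0],[0,0,0],[0,0,0],[0,0,0]], fingers=[0.2,0.2,0.2,0.2,0.2,0.2,0.2,0.2,0.2,0.2])

```text
time: 5.25
ee_pos: [0.4668, 0.0757, 0.1303]
orientation: [-3.142, -0.0, -3.095]
wrist_force: [-1.4, -0.7, 2.5]
finger_gap: 0.605
```

Run:
```python
from h import *
a=get_image("side")["frame"][120:300,200:440];b=get_image("top")["frame"][105:265,235:455]
a=cv2.resize(a,(400,300));b=cv2.resize(b,(400,300))
cv2.imwrite("pics/p4.png",np.hstack([a,b])[:,:,::-1])
```

```text
(no output)
```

View pics/p4.png

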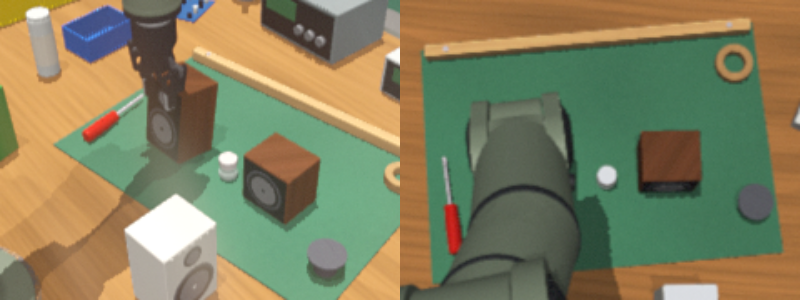

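The left half shows the speaker tilting back with the fingers on its upper front near (170,95). In the right half the arm hides it. The push continues.

Call:
arm_command(offset=[[-6,0,0],[-6,0,0],[-6,0,0],[-6,0,0],[-6,0,0],[-6,0,0],[-6,0,0],[-6,0,0],[-6,0,0],[-6,0,0]], rot=[[0,0,0],[0,0,0],[0,0,0],[0,0,0],[0,0,0],[0,0,0],[0,0,0],[0,0,0],[0,0,0],[0,0,0]], fingers=[0.2,0.2,0.2,0.2,0.2,0.2,0.2,0.2,0.2,0.2])

```text
time: 6.35
ee_pos: [0.5269, 0.0785, 0.1303]
orientation: [-3.142, -0.0, -3.095]
wrist_force: [-0.4, -0.3, 0.3]
finger_gap: 0.6
```

Run:
```python
from h import *
a=get_image("side")["frame"][120:300,200:440];b=get_image("top")["frame"][105:265,235:455]
a=cv2.resize(a,(400,300));b=cv2.resize(b,(400,300))
cv2.imwrite("pics/p5.png",np.hstack([a,b])[:,:,::-1])
```

```text
(no output)
```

View pics/p5.png

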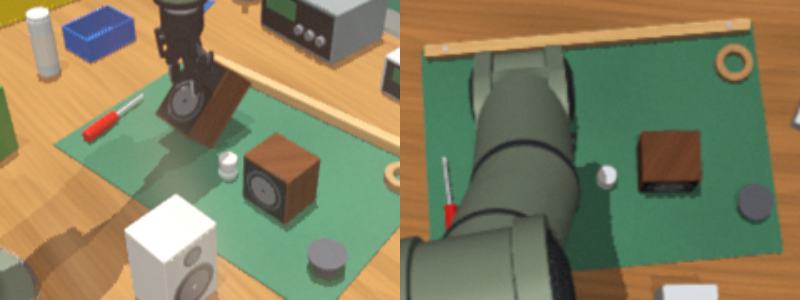

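The speaker is leaning about 35-40° and near-zero force suggests it has begun to fall. I'll nudge it a little further, then let it fall while I rise and back off.

Call:
arm_command(offset=[[-5,0,0],[-5,0,0],[0,0,0],[0,0,0],[0,0,0],[10,0,-8],[20,0,-8],[20,0,-8],[20,0,-8],[20,0,-8]], rot=[[0,0,0],[0,0,0],[0,0,0],[0,0,0],[0,0,0],[0,0,0],[0,0,0],[0,0,0],[0,0,0],[0,0,0]], fingers=[0.2,0.2,0.2,0.2,0.2,0.2,0.2,0.2,0.2,0.2])

```text
time: 7.45
ee_pos: [0.445, 0.0746, 0.171]
orientation: [3.141, 0.0, -3.095]
wrist_force: [-0.4, 0.8, -0.1]
finger_gap: 0.599
```

Run:
```python
from h import *
a=get_image("side")["frame"][120:300,200:440];b=get_image("top")["frame"][105:265,235:455]
a=cv2.resize(a,(400,300));b=cv2.resize(b,(400,300))
cv2.imwrite("pics/p6.png",np.hstack([a,b])[:,:,::-1])
```

```text
(no output)
```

View pics/p6.png

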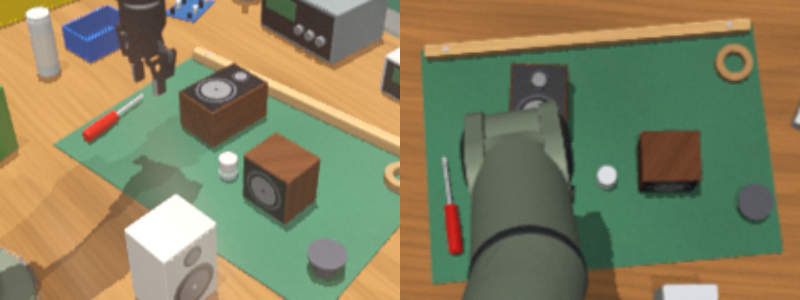

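It lies on its back with the drivers up, and its top end is short of the batten. Now I measure its pose.

```bash
cat >> h.py <<'E'
def fit(d,ch,cols,r0,r1,z,n,axis=0):
    P=[]
    for c in cols:
        p=ch[r0:r1,c] if axis==0 else ch[c,r0:r1]
        g=np.abs(np.diff(p));k=g.argmax();a=max(k-1,0);w=g[a:k+2];s=(np.arange(a,a+len(w))*w).sum()/w.sum()+r0+.5
        P.append((c,s) if axis==0 else (s,c))
    W=cast(d,np.array(P,float),z)[:,:2].astype(np.float32)
    vx,vy,x,y=cv2.fitLine(W,cv2.DIST_HUBER,0,.001,.001).ravel();m=W.mean(0)
    print(n,"mid",m.round(4),"deg",round(np.degrees(np.arctan2(vy,vx))%180,2),"mat-x",round(m@[.9859,.1675],4))
E
python3 - <<'E'
from h import *
d=get_image("top");G=d["frame"][:,:,1].astype(float)
print(np.round(G[132:148,310]),np.round(G[150,285:340]))
fit(d,G,range(299,324),130,146,.089,"top end")
fit(d,G,range(143,158),320,336,.089,"right",1)
fit(d,G,range(143,158),288,303,.089,"left",1)
E
```

```text
[ 71.  91. 123. 123. 124. 122. 117.  80.  61.  66.  74.  91. 144. 147.
 146. 144.] [123. 123. 124. 124. 122. 126. 122. 125. 125. 122. 104.  64.  61.  63.
  64.  63.  64.  62.  65.  66.  65.  63.  58.  74. 110. 132. 134. 132.
 119.  82.  63.  56.  60.  63.  59.  59.  65.  60.  62.  60.  59.  50.
  51.  68.  73.  91. 111. 120. 120. 118. 120. 118. 118. 117. 118.]
top end mid [0.7054 0.0898] deg 69.16 mat-x 0.7105
right mid [0.6633 0.0289] deg 20.13 mat-x 0.6588
left mid [0.6546 0.1355] deg 2.71 mat-x 0.6681
```

Run:
```python
from h import *
d=get_image("top");G=d["frame"][:,:,1].astype(float)
fit(d,G,range(299,324),136,141,.089,"top end")
```

```text
top end mid [0.696  0.0889] deg 93.53 mat-x 0.7011
```

Call:
arm_command(offset=[[0,0,0],[0,0,0],[-11,-5,0],[-11,-5,0],[-10,-5,0],[-10,-5,0],[0,0,35],[0,0,35],[0,0,35],[0,0,35]], rot=[[0,0,-0.061],[0,0,-0.06],[0,0,0],[0,0,0],[0,0,0],[0,0,0],[0,0,0],[0,0,0],[0,0,0],[0,0,0]], fingers=[0.2,0.2,0.2,0.2,0.2,0.2,0.2,0.2,0.2,0.2])

```text
time: 8.65
ee_pos: [0.4919, 0.0617, 0.0288]
orientation: [-3.141, 0.0, -2.975]
wrist_force: [1.3, -0.6, -0.3]
finger_gap: 0.6
```

Call:
arm_command(offset=[[-5,0,0],[-5,0,0],[-5,0,0],[-5,0,0],[-5,0,0],[-5,0,0],[-5,0,0],[-5,0,0],[-5,0,0],[-5,0,0]], rot=[[0,0,0],[0,0,0],[0,0,0],[0,0,0],[0,0,0],[0,0,0],[0,0,0],[0,0,0],[0,0,0],[0,0,0]], fingers=[0.2,0.2,0.2,0.2,0.2,0.2,0.2,0.2,0.2,0.2])

```text
time: 9.65
ee_pos: [0.5405, 0.0702, 0.0302]
orientation: [-3.141, -0.001, -2.975]
wrist_force: [-4.1, -1.6, -0.4]
finger_gap: 0.602
```

Call:
arm_command(offset=[[-4,0,0],[-4,0,0],[-4,0,0],[-4,0,0],[-4,0,0],[-4,0,0],[-4,0,0],[-4,0,0],[-4,0,0],[-3,0,0]], rot=[[0,0,0],[0,0,0],[0,0,0],[0,0,0],[0,0,0],[0,0,0],[0,0,0],[0,0,0],[0,0,0],[0,0,0]], fingers=[0.2,0.2,0.2,0.2,0.2,0.2,0.2,0.2,0.2,0.2])

```text
time: 10.65
ee_pos: [0.5794, 0.0769, 0.0303]
orientation: [-3.142, 0.0, -2.974]
wrist_force: [-3.1, -0.3, -0.2]
finger_gap: 0.602
```

Run:
```python
from h import *
a=get_image("side")["frame"][120:300,200:440];b=get_image("top")["frame"][105:265,235:455]
a=cv2.resize(a,(400,300));b=cv2.resize(b,(400,300))
cv2.imwrite("pics/p7.png",np.hstack([a,b])[:,:,::-1])
```

```text
(no output)
```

View pics/p7.png

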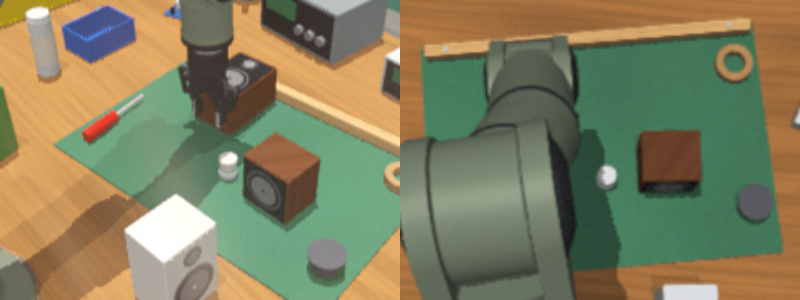

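The fingers are on the underside end and the speaker is sliding square at about 3 N, with roughly 10 mm left. I go on slowly and watch the force.

Call:
arm_command(offset=[[-1,0,0],[-1,0,0],[-1,0,0],[-1,0,0],[-1,0,0],[-1,0,0],[-1,0,0],[-1,0,0],[0,0,0],[0,0,0]], rot=[[0,0,0],[0,0,0],[0,0,0],[0,0,0],[0,0,0],[0,0,0],[0,0,0],[0,0,0],[0,0,0],[0,0,0]], fingers=[0.2,0.2,0.2,0.2,0.2,0.2,0.2,0.2,0.2,0.2])

```text
time: 11.75
ee_pos: [0.5855, 0.0778, 0.0299]
orientation: [-3.141, -0.003, -2.974]
wrist_force: [-10.5, -2.1, 2.3]
finger_gap: 0.597
```

Call:
arm_command(offset=[[-1,0,0],[0,0,0],[-1,0,0],[0,0,0],[0,0,0],[0,0,0],[0,0,0],[0,0,0],[0,0,0],[0,0,0]], rot=[[0,0,0],[0,0,0],[0,0,0],[0,0,0],[0,0,0],[0,0,0],[0,0,0],[0,0,0],[0,0,0],[0,0,0]], fingers=[0.2,0.2,0.2,0.2,0.2,0.2,0.2,0.2,0.2,0.2])

```text
time: 12.75
ee_pos: [0.5854, 0.0777, 0.0293]
orientation: [-3.141, -0.007, -2.974]
wrist_force: [-21.1, -4.8, 6.0]
finger_gap: 0.6
```

The speaker is firmly against the batten: the force rises with no further motion. I back off and retreat.

Call:
arm_command(offset=[[2,0,0],[2,0,0],[6,0,0],[20,0,0],[20,0,0],[20,0,-20],[20,0,-40],[10,0,-40],[0,0,-40],[0,0,-40]], rot=[[0,0,0],[0,0,0],[0,0,0],[0,0,0],[0,0,0],[0,0,0],[0,0,0],[0,0,0],[0,0,0],[0,0,0]], fingers=[0.2,0.2,0.2,0.2,0.2,0.2,0.2,0.2,0.2,0.2])

```text
time: 13.75
ee_pos: [0.4899, 0.0618, 0.2123]
orientation: [3.141, 0.001, -2.975]
wrist_force: [0.5, 0.5, -0.1]
finger_gap: 0.599
```

Call:
arm_command(offset=[[15,28,0],[15,28,0],[10,28,0],[10,28,0],[10,28,0],[10,28,0],[10,28,0],[10,28,0],[0,0,0],[0,0,0]], rot=[[0,0,0],[0,0,0],[0,0,0],[0,0,0],[0,0,0],[0,0,0],[0,0,0],[0,0,0],[0,0,0],[0,0,0]], fingers=[0.2,0.2,0.2,0.2,0.2,0.2,0.2,0.2,0.2,0.2])

```text
time: 14.75
ee_pos: [0.3642, 0.2679, 0.2104]
orientation: [3.141, 0.001, -2.973]
wrist_force: [0.4, 0.2, 0.2]
finger_gap: 0.6
```

Run:
```python
from h import *
d=get_image("top");G=d["frame"][:,:,1].astype(float)
a=get_image("side")["frame"][120:300,200:440];b=d["frame"][105:265,235:455]
cv2.imwrite("pics/p8.png",np.hstack([cv2.resize(a,(400,300)),cv2.resize(b,(400,300))])[:,:,::-1])
```

```text
(no output)
```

View pics/p8.png

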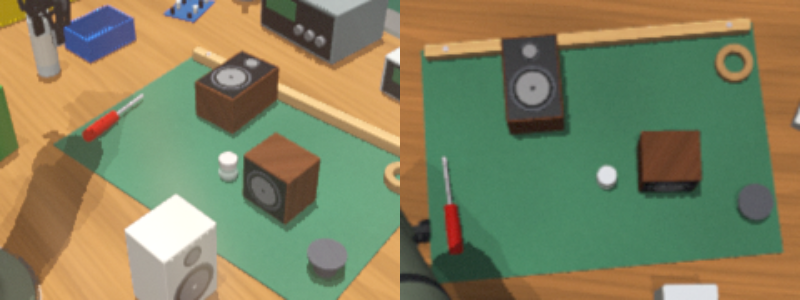

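The speaker lies drivers up with its top end against the batten (panel 502–558, 37). The bystanders appear unmoved. Last, a numeric check.

Run:
```python
from h import *
d=get_image("top");F=d["frame"].astype(float);G=F[:,:,1];H=G-F[:,:,0]
fit(d,G,range(134,160),284,300,.089,"left",1)
fit(d,F[:,:,0]-F[:,:,2],range(297,320),165,174,.089,"underside upper edge")
fit(d,H,range(298,322),172,182,.004,"underside lower edge")
fit(d,F[:,:,0],range(296,318),120,130,.089,"top end")
s=read_state();print(s["time"],s["ee_pos"].round(3) if hasattr(s["ee_pos"],"round") else s["ee_pos"])
```

```text
left mid [0.6657 0.1423] deg 12.8 mat-x 0.6801
underside upper edge mid [0.6007 0.0897] deg 101.07 mat-x 0.6073
underside lower edge mid [0.5986 0.0885] deg 100.1 mat-x 0.605
top end mid [0.7437 0.1076] deg 99.53 mat-x 0.7512
14.9 [0.365 0.267 0.21 ]
```

Run:
```python
from h import *
d=get_image("top");G=d["frame"][:,:,1].astype(float)
fit(d,G,range(138,166),288,297,.089,"left",1)
fit(d,G,range(138,164),288,298,.089,"left b",1)
fit(d,cv2.GaussianBlur(d["frame"],(3,3),0)[:,:,1].astype(float),range(140,166),286,300,.089,"left c",1)
finish_job()
```

```text
left mid [0.6489 0.146 ] deg 9.89 mat-x 0.6642
left b mid [0.6521 0.1465] deg 9.96 mat-x 0.6675
left c mid [0.6461 0.1397] deg 10.66 mat-x 0.6604
the job is handed in; nothing more can be done
```

I pushed the tall speaker over from its front with two fingers and it fell onto its back, drivers up. I then slid it along the mat from its underside end until its top end met the batten. The job was handed in at about 15 s with the arm well clear.

- **Contact:** the last push rose to about 21 N with no further motion. The underside ended at 605 mm along the mat's x direction, against 605.4 mm expected for a flush fit.
- **Squareness:** the batten lies at 99.6°. The top edge measured 99.5° and the lower underside edge 100.1°. The left side measured about 9.9°, where 9.6° would be square.
- **Checks that disagreed:** the upper underside edge read 101.1°, a blurred left-side fit 10.7°, and an earlier left-side fit 12.8°. I put these down to pixel noise, and for the 12.8° the batten and its shadow may also have got into the fit. The top end read 751 mm, about 4 mm short of the batten. I went by the force and the underside reading.
- **Bystanders:** in the last views the short speaker, screw jar, screwdriver, spare driver and tape roll looked unmoved. I judged this by eye and did not measure it. The multimeter was outside those views.

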